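Turn the rinsed cement cups over onto their drying posts

ROBOT

A 7-joint arm with a two-finger parallel gripper is mounted at the origin on a cart in front of the work surface, level with it; the furniture and walls round the work are solid. World frame = base frame: x ahead of the robot, y to its left, z up, the work surface at z = 0. Lengths are in m, angles in rad, forces in N, time in s.
With the tool pointing down it reaches from about 0.4 to 0.9 m from the base axis. Payload 5.5 kg.
Tool frame: the origin (TCP) lies midway between the tips of the shut fingers; the grasp point (between the pads) lies 19 mm behind it (manip.grip_depth is the distance from the TCP to the grasp point, in m); z points along the fingers, y is the line along which they close (so a half turn about z gives the same grasp; the last joint's range is limited). The gripper opens to 92 mm and grips with 3 to 60 N. Pads are 19 mm wide; open, the fingers measure 130 mm over their backs; the gripper's body (75 mm by 190 mm) begins 47 mm behind the grasp point.
Start: joints at [-0.882, 0.501, -0.427, 1.55, 0.221, 1.138, -0.21], TCP at [0.268, 0.592, 0.227] pointing down, gripper open.
Joint ranges: [-2.88, 2.88], [-0.31, 2.03], [-1.54, 1.56], [0.2, 2.42], [-1.41, 4.55], [0.19, 2.02], [-2.57, 2.57]. Speed limits (rad/s): [2.57, 2.57, 3.14, 3.14, 3.14, 3.14, 3.14].

INTERFACE

Orientations are given as a unit quaternion [x, y, z, w].
In Python, from bench import manip gives the robot as it stands. Calls block until the motion is done:
- manip.move_pose(position, orientation): joint-space move of the TCP to a pose.
- manip.servo_line(position, ori=None, vel=0.15): straight line of the TCP; ori=None keeps the orientation; vel is the mean speed in m/s.
- manip.movej(angles): joint-space move.
- manip.open() and manip.close(f_grip=None): open the fingers fully, or close them until they stop; f_grip is the grip in N (None keeps the last).
- manip.sleep(seconds).
- manip.solve_ik(position, orientation): joint angles nearest the present ones, or None.
- manip.get_image(name): name is "scene" or "top" or "wrist"; returns the picture (400x640x3 uint8, red, green, blue); there is no depth.
- manip.get_calibration(name): a dict with "vfov" (degrees; the focal length in pixels is half the picture's height over the tangent of half this angle, whatever the lens; pixels are square), "cx", "cy" (the principal point, pixels), "eye" and "attitude" of the camera in the world. Camera axes: x right, y down, z forward; pixel columns grow to the right and rows downward; lengths in m; the calibration is good to about 2 mm. The wrist camera is an equidistant fisheye: a pixel r from the principal point sees the ray r / f radians off the axis. A picture is of the moment at which its call begins: read the wrist's pose just before it. get_calibration takes no time and is no camera call; for the wrist camera it gives the pose at the moment of the call.
A pose or a line that the arm cannot do raises manip.PlanningError and nothing moves.
- manip.hand_in(): hands the job in; it is judged then, once.
Readings, each from a call of its own:
- manip.current_clock(): time.
- manip.current_q(): joint angles.
- manip.current_joint_velocities(): joint speeds.
- manip.current_tau(): joint torques, N m.
- manip.current_tool_pos(): TCP position.
- manip.current_tcp_rot(): TCP orientation.
- manip.current_force(): force on the tool from outside, world axes, zero at the start.
- manip.current_wrist_torque(): the same for the moment, N m.
- manip.current_finger_gap(): finger opening in m.
- manip.current_gripper_force(): force on a finger pad.
Only numpy, scipy, OpenCV 4.12 (cv2) and the standard library are available. Lean on these libraries where they do the work, as an engineer would, in place of code of your own. Each camera call takes 0.05 s, during which the arm holds its last target. There are 200 camera calls.

TASK

The two rinsed cement cups are lying on their draining rests. Turn each one upside down and lower it over its own drying post, the tall blue cup on the tall blue-banded post and the short orange cup on the short orange-banded post, until its rim sits flat on the foot; do not let go of a cup while it is still high on the post. Leave everything else on the bench standing where it is.

Things in the scene. Friction and masses are not known exactly. Their poses are not given: they have to be found in the camera images.
- tall_cup: open plastic cup, Ø46 mm outside, Ø39 inside, 110 mm long, bottom 4 mm thick, blue with white rings near its closed end, 0.05 to 0.1 kg. Starts lying on a rest, mouth downhill. Origin: centre of the outside of the closed end; +z along its axis to the mouth
- tall_cup_rim (a point): centre of the blue tall cup's mouth, 110 mm from the origin along its +z
- short_cup: open plastic cup, Ø46 mm outside, Ø39 inside, 80 mm long, bottom 4 mm thick, orange with white rings near its closed end, 0.05 to 0.1 kg. Starts lying on a rest, mouth downhill. Origin: centre of the outside of the closed end; +z along its axis to the mouth
- short_cup_rim (a point): centre of the orange short cup's mouth, 80 mm from the origin along its +z
- tall_stand: fixed drying stand: steel foot Ø84 mm, 8 mm high, blue on top; upright steel post Ø28 mm with a blue band, top 107 mm above the bench (last 12 mm coned to Ø14). Three ribs on the foot carry an inverted cup's rim 12 mm above the bench; about 5 mm play all round the post. Origin: centre of the underside; +z up
- tall_stand_seat (a point): on the tall post's axis, 12 mm above the bench, where the rim centre of the seated tall cup comes
- short_stand: fixed drying stand: steel foot Ø84 mm, 8 mm high, orange on top; upright steel post Ø28 mm with an orange band, top 77 mm above the bench (last 12 mm coned to Ø14). Three ribs on the foot carry an inverted cup's rim 12 mm above the bench; about 5 mm play all round the post. Origin: centre of the underside; +z up
- short_stand_seat (a point): on the short post's axis, 12 mm above the bench, where the rim centre of the seated short cup comes
- rest_a: fixed two-bar draining rest, foot 115 x 46 mm, bars narrower than the cup so its sides are free. The tall blue cup starts on it, mouth toward the rest's +x (away from the robot, yaw within 0.7 rad) and 20 degrees below level; rim centre at x=45, z=40 mm. Stop fingers beyond the rim; lift straight up. Origin: centre of the underside
- rest_b: fixed two-bar draining rest, foot 115 x 46 mm, bars narrower than the cup so its sides are free. The short orange cup starts on it, mouth toward the rest's +x (away from the robot, yaw within 0.7 rad) and 20 degrees below level; rim centre at x=45, z=40 mm. Stop fingers beyond the rim; lift straight up. Origin: centre of the underside
- glue_pot: loose bystander: grey cement pot with black lid and knob, Ø85 x 113 mm. Origin: centre of its underside; to be left where it stands
- jar: loose bystander: clear jar with white lid, Ø64 x 97 mm. Origin: centre of its underside; to be left where it stands
- white_spool: loose bystander: white thread spool, Ø38 x 49 mm. Origin: centre of its underside; to be left where it stands
- red_spool: loose bystander: red thread spool, Ø38 x 49 mm. Origin: centre of its underside; to be left where it stands
- wax: loose bystander: cream wax block, 34 x 62 x 24 mm. Origin: centre of its underside; to be left where it stands
- tape_measure: loose bystander: yellow tape measure, 31 x 98 x 65 mm high. Origin: centre of its underside; to be left where it stands
- black_tape: loose bystander: roll of black tape lying flat, Ø58 x 19 mm. Origin: centre of its underside; to be left where it stands

How it is judged:
On the way, in this order (a step that is already met when the one before it is completed fails the run):
1. one of the cups is upside down, fully down over its own post, and let go ((((horizontal distance between tall_cup_rim and tall_stand_seat below 0.009 m and z of tall_cup_rim in the frame of tall_stand below 0.017 m and angle between tall_cup's own z axis and vertical above 3.06 rad) and (contact force between the fingers and tall_cup below 0.1 N and linear speed of tall_cup below 0.02 m/s)) or ((horizontal distance between short_cup_rim and short_stand_seat below 0.009 m and z of short_cup_rim in the frame of short_stand below 0.017 m and angle between short_cup's own z axis and vertical above 3.06 rad) and (contact force between the fingers and short_cup below 0.1 N and linear speed of short_cup below 0.02 m/s)))), for 0.2 s.
2. both cups are upside down, fully down over their own posts, and let go (horizontal distance between tall_cup_rim and tall_stand_seat below 0.009 m and z of tall_cup_rim in the frame of tall_stand below 0.017 m and angle between each of tall_cup, short_cup's own z axis and vertical above 3.06 rad and horizontal distance between short_cup_rim and short_stand_seat below 0.009 m and z of short_cup_rim in the frame of short_stand below 0.017 m and contact force between the fingers and tall_cup below 0.1 N and linear speed of each of tall_cup, short_cup below 0.02 m/s and contact force between the fingers and short_cup below 0.1 N), for 0.2 s.
At the end, for the whole second after the job is handed in: Each cup is upside down over its own post (tall on tall, short on short), rim centre within 9 mm of the post's axis and not more than 5 mm above the ribs of the foot, its axis within about 4 degrees of vertical, released and at rest (all of step 2); the robot touches nothing.
It fails at once if the tall cup is let go while its rim is still more than 25 mm above its seat over the post (horizontal distance between tall_cup_rim and tall_stand_seat below 0.03 m and z of tall_cup_rim in the frame of tall_stand above 0.037 m and angle between tall_cup's own z axis and vertical above 2.6 rad and contact force between the fingers and tall_cup below 0.1 N).
It fails at once if the short cup is let go while its rim is still more than 25 mm above its seat over the post (horizontal distance between short_cup_rim and short_stand_seat below 0.03 m and z of short_cup_rim in the frame of short_stand above 0.037 m and angle between short_cup's own z axis and vertical above 2.6 rad and contact force between the fingers and short_cup below 0.1 N).
It fails at once if a bystander is shoved more than 30 mm or tipped over (distance of any of glue_pot, jar, white_spool, red_spool, wax, tape_measure, black_tape from where it was at the start of the episode above 0.03 m or angle between any of glue_pot, jar, white_spool, red_spool, wax, tape_measure, black_tape's own z axis and vertical above 0.6 rad).
It also fails if it takes over 67 s, if anything falls off the work surface, if the arm or the gripper's body presses on something with over 40 N, if the wrist force passes 120 N, or if a joint passes its speed limit or range.

## Working session

There is one attempt and no reset: what is moved stays moved. The work goes in short steps, each a Python script; the robot and the scene stay as the last script left them, time stands still between calls to the robot, and variables do not carry over. Pictures are saved under pics/ and viewed, at most 10 in all, crops included, and the job is handed in when it is done.

```bash
ls; mkdir -p pics
python3 - <<'E'
from bench import manip
import cv2
for n in ["scene","top"]:
    im=manip.get_image(n); cv2.imwrite(f"pics/{n}0.png",im[:,:,::-1]); print(n,manip.get_calibration(n))
print(manip.get_calibration("wrist"),manip.current_tool_pos(),manip.current_tcp_rot(),manip.current_clock(),manip.grip_depth)
E
```

```text
bench.py
pics
scene {'vfov': 48.346163114048096, 'cx': 316.0390762099585, 'cy': 198.2731323557942, 'eye': array([-0.03706306, -0.71792748,  0.78739618]), 'attitude': array([ 0.8428633 , -0.30120743,  0.15509113, -0.41809363])}
top {'vfov': 52.62117293330182, 'cx': 315.89676732145756, 'cy': 198.6906465865722, 'eye': array([ 0.3546269 , -0.01424058,  1.21746436]), 'attitude': array([ 0.70779138, -0.69904501,  0.07157016, -0.0724234 ])}
{'vfov': 65.70646984690485, 'cx': 316.34351855590495, 'cy': 197.10185855661965, 'eye': array([0.19761265, 0.62467394, 0.38366344]), 'attitude': array([0.83178048, 0.53598352, 0.07757518, 0.12184001])} [0.26824282 0.59133902 0.2257538 ] [ 2.11266871e-01  9.77427999e-01 -8.78013528e-04 -2.13907976e-04] 0.1 0.0188
```

View pics/top0.png

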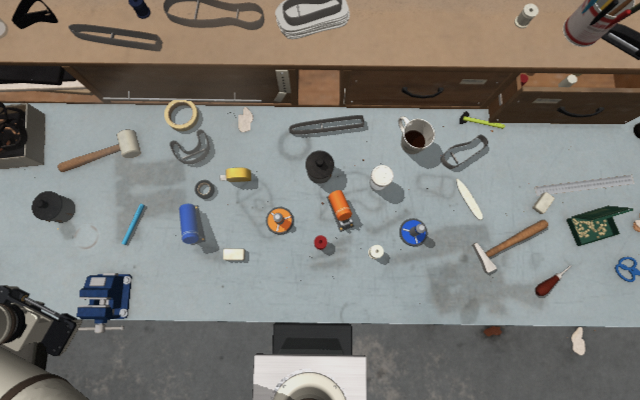

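View pics/scene0.png

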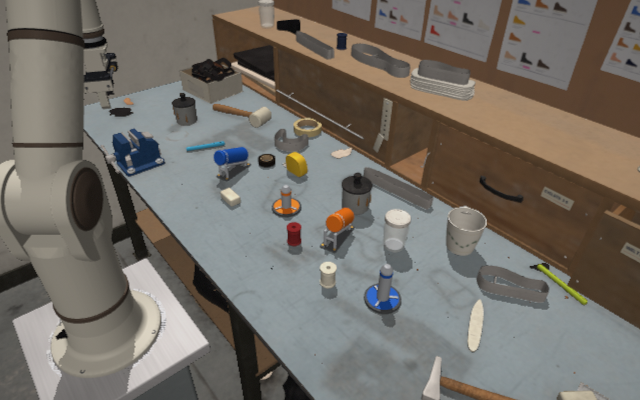

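The top view shows the tall cup at (189,223), the short cup at (340,207), the orange stand at (280,220) and the blue stand at (413,232). In the scene view the cups are at (230,157) and (340,220), and the stands at (286,205) and (383,297). I'll get coarse positions and then plan the wrist-camera views.

```bash
cat > h.py <<'E'
import numpy as np, cv2
from scipy.spatial.transform import Rotation as R
from bench import manip
def grab(n,save=None):
    c=manip.get_calibration(n); im=manip.get_image(n)
    if save: cv2.imwrite(f"pics/{save}.png",im[:,:,::-1])
    return im,c
def rays(c,px,fish):
    px=np.atleast_2d(np.asarray(px,float)); f=200/np.tan(np.radians(c["vfov"])/2)
    d=(px-[c["cx"],c["cy"]])/f
    if fish:
        r=np.linalg.norm(d,axis=1,keepdims=True)+1e-12
        v=np.hstack([d/r*np.sin(r),np.cos(r)])
    else: v=np.hstack([d,np.ones((len(d),1))])
    v/=np.linalg.norm(v,axis=1,keepdims=True)
    return R.from_quat(c["attitude"]).apply(v)
def onplane(c,px,z,fish=False):
    v=rays(c,px,fish); return c["eye"]+v*((z-c["eye"][2])/v[:,2])[:,None]
def mask(im,col):
    hsv=cv2.cvtColor(im,cv2.COLOR_RGB2HSV)
    lo,hi=((105,140,60),(125,255,255)) if col=="blue" else ((6,150,90),(20,255,255))
    return cv2.inRange(hsv,lo,hi)
def blobs(im,col,amin=100,k=3):
    m=cv2.morphologyEx(mask(im,col),cv2.MORPH_CLOSE,np.ones((k,k)))
    cs,_=cv2.findContours(m,cv2.RETR_EXTERNAL,cv2.CHAIN_APPROX_NONE)
    return sorted([q[:,0,:] for q in cs if cv2.contourArea(q)>amin],key=lambda q:-cv2.contourArea(q))
def meet(e1,v1,e2,v2):
    t=np.linalg.lstsq(np.c_[v1,-v2],e2-e1,rcond=None)[0]
    return (e1+v1*t[0]+e2+v2*t[1])/2, np.linalg.norm(e1+v1*t[0]-e2-v2*t[1])
def tool(yaw,th,flip=0):  # tool z heading yaw, th below level; tool y horizontal
    z=np.array([np.cos(yaw)*np.cos(th),np.sin(yaw)*np.cos(th),-np.sin(th)])
    y=np.array([-np.sin(yaw),np.cos(yaw),0])*(-1 if flip else 1)
    return R.from_matrix(np.c_[np.cross(y,z),y,z])
E
python3 - <<'E'
from h import *
im,c=grab("top")
for col in("blue","orange"):
    for b in blobs(im,col,60):
        print(col,len(b),b.mean(0).round(),onplane(c,[b.mean(0)],0.05)[0].round(3))
# bystanders rough
for n,p in dict(pot=(320,167),jar=(381,178),white=(376,252),red=(320,242),wax=(233,255),tape=(238,175),blk=(204,189),pot2=(53,207),mug=(417,135)).items():
    print(n,onplane(c,[p],0.05)[0].round(3))
# wrist camera in tool frame
T=R.from_quat(manip.current_tcp_rot());w=manip.get_calibration("wrist")
print(T.inv().apply(w["eye"]-manip.current_tool_pos()),(T.inv()*R.from_quat(w["attitude"])).as_matrix().round(3))
E
```

```text
blue 91 [ 97. 286.] [0.337 0.603 0.05 ]
blue 69 [628. 269.] [ 0.403 -0.901  0.05 ]
blue 89 [413. 232.] [ 0.501 -0.293  0.05 ]
blue 78 [ 92. 314.] [0.262 0.607 0.05 ]
blue 66 [185. 218.] [0.534 0.369 0.05 ]
blue 80 [123. 300.] [0.3   0.526 0.05 ]
orange 73 [340. 205.] [ 0.578 -0.081  0.05 ]
orange 72 [279. 220.] [0.53  0.095 0.05 ]
pot [ 0.693 -0.022  0.05 ]
jar [ 0.661 -0.204  0.05 ]
white [ 0.442 -0.186  0.05 ]
red [ 0.469 -0.025  0.05 ]
wax [0.428 0.224 0.05 ]
tape [0.665 0.222 0.05 ]
blk [0.621 0.32  0.05 ]
pot2 [0.562 0.76  0.05 ]
mug [ 0.798 -0.317  0.05 ]
[ 0.07815334  0.00086264 -0.1578709 ] [[-0.    -0.958 -0.286]
 [ 1.    -0.     0.   ]
 [-0.    -0.286  0.958]]
```

Run:
```python
from h import *
D=np.pi/180
g=manip.grip_depth
def ik(P,yaw,th,flip):
    t=tool(yaw,th,flip); return manip.solve_ik(np.array(P)+t.as_matrix()[:,2]*g,t.as_quat())
pk=dict(tall=((.49,.369,.07),0.0),short=((.55,-.085,.06),-.2*-1))
pl=dict(tall=(.501,-.293,.102),short=(.53,.095,.072))
for n in pk:
  for th in(20,30,40,50,60,70):
    a=[(f,) for f in(0,1) if ik(pk[n][0],pk[n][1],th*D,f) is not None]
    # place: lean past vertical by th-20 ; heading of cup frame psi
    b=[(psi,f) for psi in range(-180,180,30) for f in(0,1) if all(ik(np.array(pl[n])+[0,0,dz],psi*D,(th+70)*D,f) is not None for dz in(0,.13))]
    print(n,th,a,b)
t0=manip.current_clock()
t=tool(0,np.pi/2).as_quat()
for i,(x,y) in enumerate([(.52,.36),(.52,.16),(.54,-.06),(.52,-.27)]):
    manip.move_pose([x,y,.28],t)
    im,c=grab("wrist",f"w{i}"); np.savez(f"w{i}.npz",im=im,**c)
    print(manip.current_clock()-t0)
ims=[cv2.resize(cv2.imread(f"pics/w{i}.png"),(400,250)) for i in range(4)]
cv2.imwrite("pics/wm.png",np.vstack([np.hstack(ims[:2]),np.hstack(ims[2:])]))
```

```text
tall 20 [(0,), (1,)] [(-180, 0), (-180, 1), (-150, 0), (-150, 1), (-120, 0), (-120, 1), (-90, 0), (-90, 1), (-60, 0), (-60, 1), (-30, 0), (-30, 1), (0, 0), (0, 1), (30, 0), (30, 1), (60, 0), (60, 1), (90, 0), (90, 1), (120, 0), (120, 1), (150, 0), (150, 1)]
tall 30 [(0,), (1,)] [(-180, 0), (-180, 1), (-150, 0), (-150, 1), (-120, 0), (-120, 1), (-90, 0), (-90, 1), (-60, 0), (-60, 1), (-30, 0), (-30, 1), (0, 0), (0, 1), (30, 0), (30, 1), (60, 0), (60, 1), (90, 0), (90, 1), (120, 0), (120, 1), (150, 0), (150, 1)]
tall 40 [(0,), (1,)] [(-180, 0), (-180, 1), (-150, 0), (-150, 1), (-120, 0), (-120, 1), (-90, 0), (-90, 1), (-60, 0), (-60, 1), (-30, 0), (-30, 1), (0, 0), (0, 1), (30, 0), (30, 1), (60, 0), (60, 1), (90, 0), (90, 1), (120, 0), (120, 1), (150, 0), (150, 1)]
tall 50 [(0,), (1,)] [(-180, 0), (-180, 1), (-150, 0), (-150, 1), (-120, 0), (-120, 1), (-90, 0), (-90, 1), (-60, 0), (-60, 1), (-30, 0), (-30, 1), (0, 0), (0, 1), (30, 0), (30, 1), (60, 0), (60, 1), (90, 0), (90, 1), (120, 0), (120, 1), (150, 0), (150, 1)]
tall 60 [(0,), (1,)] [(-180, 0), (-180, 1), (-150, 0), (-150, 1), (-
[... 1160 characters left out ...]
 (1,)] [(-180, 0), (-180, 1), (-150, 0), (-150, 1), (-120, 0), (-120, 1), (-90, 0), (-90, 1), (-60, 0), (-60, 1), (-30, 0), (-30, 1), (0, 0), (0, 1), (30, 0), (30, 1), (60, 0), (60, 1), (90, 0), (90, 1), (120, 0), (120, 1), (150, 0), (150, 1)]
short 60 [(0,), (1,)] [(-120, 0), (-120, 1), (-90, 0), (-90, 1), (-60, 0), (-60, 1), (-30, 0), (-30, 1), (0, 0), (0, 1), (30, 0), (30, 1), (60, 0), (60, 1), (90, 0), (90, 1), (120, 0), (120, 1), (150, 0), (150, 1)]
short 70 [(0,), (1,)] [(-120, 0), (-120, 1), (-90, 0), (-90, 1), (-60, 0), (-60, 1), (-30, 0), (-30, 1), (0, 0), (0, 1), (30, 0), (30, 1), (60, 0), (60, 1), (90, 0), (90, 1), (120, 0), (120, 1), (150, 0), (150, 1)]
1.3583
2.225
3.1583
4.0583
```

View pics/wm.png

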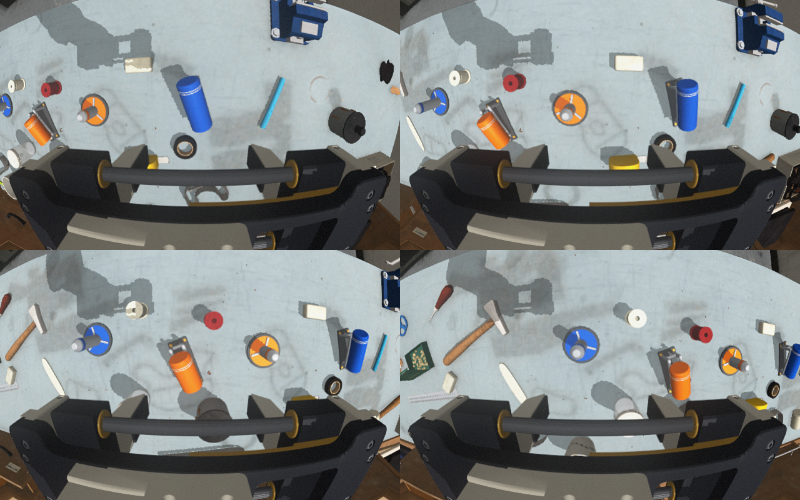

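The montage has four views. The cups and both stand feet show clearly, e.g. the orange foot at (570,108) in view 1 and the blue foot at (580,344) in view 3. The closed ends, with the white rings, point toward the robot. Now I'll measure from several views.

```bash
cat > meas.py <<'E'
from h import *
from scipy.optimize import least_squares
V=[dict(np.load(f"w{i}.npz")) for i in range(4)]
def find(v,col,near,z):
    best=None
    for b in blobs(v["im"],col,250,9):
        d=np.linalg.norm(onplane(v,[b.mean(0)],z,True)[0,:2]-near)
        if d<.06 and (best is None or d<best[0]): best=(d,b)
    return None if best is None else best[1]
def stand(col,near,views):
    cs=[]
    for i in views:
        b=find(V[i],col,near,.01)
        if b is None: continue
        P=onplane(V[i],b,.008,True)[:,:2]
        P=P[cv2.convexHull(P.astype(np.float32),returnPoints=False)[:,0]]
        r=least_squares(lambda q:np.hypot(*(P-q[:2]).T)-q[2],[*P.mean(0),.042],loss="soft_l1",f_scale=.001)
        c=np.r_[r.x[:2],.008]; v=c-V[i]["eye"]; cs.append((i,c,r.x[2],v/np.linalg.norm(v)))
        print(col,"stand view",i,c.round(4),"r",r.x[2].round(4))
    for a in range(len(cs)):
        for b in range(a):
            p,g=meet(V[cs[a][0]]["eye"],cs[a][3],V[cs[b][0]]["eye"],cs[b][3]); print("  tri",p.round(4),g.round(4))
def cup(col,near,views,L):
    N=[];E=[];ends=[]
    for i in views:
        v=V[i]; b=find(v,col,near,.06)
        if b is None: continue
        m=np.zeros((400,640),np.uint8); cv2.fillPoly(m,[b],1)
        px=np.argwhere(m)[:,::-1]; d=rays(v,px,True); zc=d.mean(0); zc/=np.linalg.norm(zc)
        xc=np.cross([0,1,0],zc); xc/=np.linalg.norm(xc); yc=np.cross(zc,xc)
        q=np.c_[d@xc,d@yc]/(d@zc)[:,None]; o=q.mean(0)
        u=np.linalg.svd(q-o,full_matrices=False)[2][0]; w=np.array([-u[1],u[0]])
        s,l=(q-o)@u,(q-o)@w
        lo,hi=np.percentile(s,[0.3,99.7]); bins=np.linspace(lo+.2*(hi-lo),hi-.2*(hi-lo),15)
        mid=[((l[k].max()+l[k].min())/2,(x+y)/2) for x,y in zip(bins,bins[1:]) for k in[(s>=x)&(s<y)]]
        a1,a0=np.polyfit([t[1] for t in mid],[t[0] for t in mid],1)
        pt=lambda S:(lambda k:k[0]*xc+k[1]*yc+zc)(o+S*u+(a0+a1*S)*w)
        n=np.cross(pt(lo),pt(hi)); N.append(n/np.linalg.norm(n)); E.append(v["eye"]); ends.append((i,pt(s.min()),pt(s.max())))
    N=np.array(N);E=np.array(E)
    a=np.linalg.svd(N)[2][2]; a*=np.sign(a[0])
    p0=np.linalg.lstsq(np.vstack([N,a]),np.r_[(N*E).sum(1),a@np.array([*near,.06])],rcond=None)[0]
    print(col,"cup yaw",np.arctan2(a[1],a[0]).round(4),"tilt deg",np.degrees(np.arcsin(-a[2])).round(2),"plane res",(N@p0-(N*E).sum(1)).round(4))
    lat=np.cross([0,0,1],a); lat/=np.linalg.norm(lat); up=np.cross(a,lat)
    for i,r1,r2 in ends:
        e=V[i]["eye"]; T=[]
        if (r2-r1)@a<0: r1,r2=r2,r1
        for r,sg in((r1,-1),(r2,1)):
            guess=p0+sg*a*L/2; side=-1 if (e-guess)@(sg*a)>0 else 1
            mm=np.cross(r,lat); T.append(((e-p0-side*.023*up)@mm)/(a@mm))
        print("  view",i,"closed",(p0+T[0]*a).round(4),"mouth",(p0+T[1]*a).round(4),"L",round(T[1]-T[0],4))
stand("blue",(.501,-.293),[2,3]); stand("orange",(.53,.095),[0,1,2,3])
cup("blue",(.534,.369),[0,1,2],.11); cup("orange",(.578,-.081),[1,2,3],.08)
E
python3 meas.py
```

```text
blue stand view 2 [ 0.5062 -0.3032  0.008 ] r 0.0356
blue stand view 3 [ 0.5064 -0.3032  0.008 ] r 0.0358
  tri [ 0.5063 -0.3031  0.0082] 0.0002
orange stand view 0 [0.5365 0.0996 0.008 ] r 0.0356
orange stand view 1 [0.5367 0.0998 0.008 ] r 0.0357
orange stand view 2 [0.5366 0.1002 0.008 ] r 0.0354
orange stand view 3 [0.5367 0.1018 0.008 ] r 0.0361
  tri [0.5365 0.0999 0.0084] 0.0002
  tri [0.5364 0.1    0.0086] 0.0002
  tri [0.5365 0.0999 0.0087] 0.0
  tri [0.5363 0.1005 0.0095] 0.0002
  tri [0.5363 0.1001 0.01  ] 0.0001
  tri [0.536  0.099  0.0113] 0.0
blue cup yaw 0.2852 tilt deg 19.8 plane res [ 0.     -0.0001  0.    ]
  view 0 closed [0.4679 0.3433 0.0766] mouth [0.5637 0.3714 0.0407] L 0.106
  view 1 closed [0.4707 0.3442 0.0756] mouth [0.5604 0.3704 0.042 ] L 0.0993
  view 2 closed [0.4741 0.3451 0.0743] mouth [0.5541 0.3686 0.0443] L 0.0886
orange cup yaw 0.3673 tilt deg 20.89 plane res [-0.0001  0.0001 -0.0001]
  view 1 closed [ 0.5439 -0.0923  0.0667] mouth [ 0.6072 -0.068   0.0408] L 0.0726
  view 2 closed [ 0.5427 -0.0928  0.0672] mouth [ 0.6094 -0.0671  0.0399] L 0.0765
  view 3 closed [ 0.545  -0.0919  0.0662] mouth [ 0.6066 -0.0682  0.041 ] L 0.0707
```

Measurements agree with each other. Feet triangulate to z≈8–10 mm and the cup tilts are about 20°. The best-view end heights also match the expected 40 mm at the mouth and 67/77 mm at the closed ends. Next I'll pick the tall cup.

```bash
cat > act.py <<'E'
from h import *
D=np.pi/180; TH=50*D; S=.025; g=manip.grip_depth
C=dict(tall=dict(mid=(.5158,.3574,.0586),yaw=.285,L=.11,st=(.5063,-.3032)),
       short=dict(mid=(.57605,-.07995,.05355),yaw=.367,L=.08,st=(.5366,.1000)))
def tcp(P,t): return np.asarray(P)+t.as_matrix()[:,2]*g
def axis(yaw): return np.array([np.cos(yaw)*np.cos(20*D),np.sin(yaw)*np.cos(20*D),-np.sin(20*D)])
def pick(n):
    c=C[n]; G=np.array(c["mid"])-(c["L"]/2-S)*axis(c["yaw"])
    q0=manip.current_q(); best=None
    for f in(0,1):
        t=tool(c["yaw"],TH,f); z=t.as_matrix()[:,2]; q=manip.solve_ik(tcp(G,t)-.1*z,t.as_quat())
        if q is not None and (best is None or abs(np.array(q)-q0).max()<best[0]): best=(abs(np.array(q)-q0).max(),f,t,z)
    _,f,t,z=best; print("flip",f,"grasp",G.round(4))
    manip.open(); manip.move_pose(tcp(G,t)-.1*z,t.as_quat())
    manip.servo_line(tcp(G,t),vel=.12)
    print("F",np.round(manip.current_force(),2))
    manip.close(40); print("gap",manip.current_finger_gap(),manip.current_gripper_force())
    manip.servo_line(tcp(G,t)+[0,0,.2],vel=.2); print("gap",manip.current_finger_gap(),manip.current_clock())
    return f
def hover(n,f,top):
    """cup upside down, rim at height top above the bench, over its post"""
    c=C[n]; P=np.array([*c["st"],top+c["L"]-S]); q0=np.array(manip.current_q()); best=None
    for psi in range(-180,180,15):
        t=tool(psi*D,TH+70*D,f); q=manip.solve_ik(tcp(P,t),t.as_quat()); q2=manip.solve_ik(tcp(P-[0,0,top-.012],t),t.as_quat())
        if q is None or q2 is None: continue
        m=abs(np.array(q)-q0).max()
        if best is None or m<best[0]: best=(m,psi,t)
    m,psi,t=best; print("psi",psi,"dq",m)
    manip.move_pose(tcp(P,t),t.as_quat()); print("gap",manip.current_finger_gap(),manip.current_clock())
E
python3 - <<'E'
from act import *
f=pick("tall"); hover("tall",f,.16)
a,_=grab("scene","s1"); b,_=grab("top","t1")
cv2.imwrite("pics/m1.png",np.vstack([cv2.resize(a[100:400,240:560],(640,600))[:300*2][:, :],])[:,:,::-1])
E
```

```text
flip 1 grasp [0.4887 0.3495 0.0689]
F [-1.03  0.58 -0.01]
gap 0.045738644403618044 39.99894233420491Traceback (most recent call last):
  File "<stdin>", line 2, in <module>
  File "act.py", line 18, in pick
    manip.servo_line(tcp(G,t)+[0,0,.2],vel=.2); print("gap",manip.current_finger_gap(),manip.current_clock())
    ~~~~~~~~~~~~~~~~^^^^^^^^^^^^^^^^^^^^^^^^^^
host.PlanningError: the arm cannot follow that straight line within its joint ranges
```

```bash
python3 - <<'E'
s=open("act.py").read()
s=s.replace('''    manip.servo_line(tcp(G,t)+[0,0,.2],vel=.2); print("gap"''','''    lift(); print("gap"''').replace("def pick(n):",'''def lift():
    p=np.array(manip.current_tool_pos())
    for h in(.2,.16,.13,.1,.08,.06):
        try: manip.servo_line(p+[0,0,h],vel=.15); print("lift",h); return
        except manip.PlanningError: pass
def pick(n):''')
open("act.py","w").write(s)
E
python3 - <<'E'
from act import *
lift(); print(manip.current_finger_gap(),manip.current_q())
hover("tall",1,.16)
grab("scene","s1")
print(manip.current_q())
E
```

```text
lift 0.1
0.04584006722364767 [-0.66958617  0.30015728 -0.22160559  2.280326    1.69026767  0.42576135
  2.57120615]
psi 150 dq 1.5483711562596185
gap 0.04581054058588702 13.55
[ 0.67414966  0.12291135 -0.20686409  2.15448402  0.14206163  0.34714638
  1.40415848]
```

View pics/s1.png

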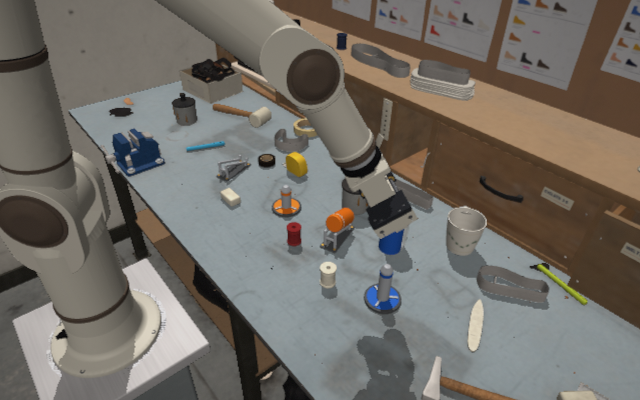

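The scene view shows the blue cup inverted at (390,240), above the post top at (386,268). I'll check its axis numerically before lowering.

```bash
cat >> act.py <<'E'
def project(c,P):
    f=200/np.tan(np.radians(c["vfov"])/2); v=R.from_quat(c["attitude"]).inv().apply(np.atleast_2d(P)-c["eye"])
    return v[:,:2]/v[:,2:]*f+[c["cx"],c["cy"]]
def check(n,rimz,col,save):
    im,c=grab("scene",save); m=mask(im,col); st=C[n]["st"]
    for h in(.008,.02,.03,.04,.05,.06):   # silhouette mid column at heights above the rim
        u,v=project(c,[*st,rimz+h])[0]; r=np.flatnonzero(m[int(round(v)),int(u)-35:int(u)+35])
        if len(r): print("h",h,"expect u",u.round(1),"seen",int(u)-35+(r[0]+r[-1])/2,"width",r[-1]-r[0]+1)
    near=project(c,[[*st,rimz]])[0]; col_=m[:,int(near[0])]; r=np.flatnonzero(col_[:int(near[1])+25]); 
    print("bottom row expected ~",project(c,[[*st,rimz]])[0].round(1),"seen lowest",r[-1] if len(r) else None, "px/mm",np.linalg.norm(project(c,[[*st,rimz]])-project(c,[[*st,rimz+.01]]))/10)
E
python3 -c "
from act import *
check('tall',.16,'blue','s2')
im=cv2.imread('pics/s2.png')[190:320,310:460]; w,c=grab('wrist','w5')
cv2.imwrite('pics/m2.png',np.hstack([cv2.resize(im,(400,347)),cv2.resize(w[:,:,::-1],(400,250))[:,:] if 0 else cv2.copyMakeBorder(cv2.resize(w[:,:,::-1],(400,250)),0,97,0,0,0)]))
"
```

```text
h 0.008 expect u 389.0 seen 389.5 width 22
h 0.02 expect u 389.7 seen 390.5 width 22
h 0.03 expect u 390.2 seen 393.0 width 17
h 0.04 expect u 390.8 seen 397.0 width 11
bottom row expected ~ [388.6 247.7] seen lowest 253 px/mm 0.3642999937389494
```

View pics/m2.png

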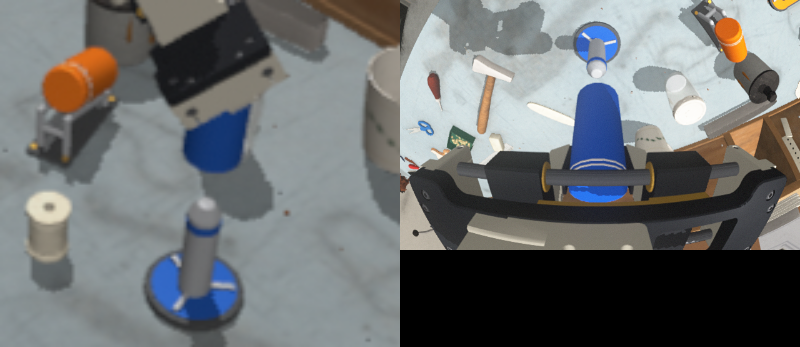

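The cup is on its axis to within 0.5–0.8 px (about 2 mm). Now I'll lower it with force checks.

```bash
cat >> act.py <<'E'
def lower(top):
    p=np.array(manip.current_tool_pos()); F0=np.array(manip.current_force())
    for z in[.115,.09,.07,.05,.035,.025,.018,.015,.013,.012,.011,.010]:
        if z>=top: continue
        manip.servo_line(p+[0,0,z-top],vel=.06)
        F=np.array(manip.current_force())-F0; print(z,F.round(1),np.round(np.array(manip.current_tool_pos())-p-[0,0,z-top],4))
        if abs(F[2])>6 or np.hypot(F[0],F[1])>12: print("STOP"); return z
    return z
E
python3 -c "
from act import *
print(lower(.16),manip.current_clock()); check('tall',.012,'blue','s3')
cv2.imwrite('pics/m3.png',cv2.resize(cv2.imread('pics/s3.png')[200:340,300:460],(640,560)))
"
```

```text
0.115 [ 0.6 -0.7  0.2] [ 0.0004 -0.0001  0.0003]Traceback (most recent call last):
  File "<string>", line 3, in <module>
    print(lower(.16),manip.current_clock()); check('tall',.012,'blue','s3')
          ~~~~~^^^^^
  File "act.py", line 49, in lower
    manip.servo_line(p+[0,0,z-top],vel=.06)
    ~~~~~~~~~~~~~~~~^^^^^^^^^^^^^^^^^^^^^^^
host.PlanningError: the arm cannot follow that straight line within its joint ranges
```

```bash
cat >> act.py <<'E'
LO=np.array([-2.88,-.31,-1.54,.2,-1.41,.19,-2.57]); HI=np.array([2.88,2.03,1.56,2.42,4.55,2.02,2.57])
def scan(n,f,top,off=(0,0,0)):
    c=C[n]; q0=np.array(manip.current_q()); out=[]
    for psi in range(-180,180,15):
        t=tool(psi*D,TH+70*D,f); Q=[]
        for z in np.linspace(top,.01,6):
            q=manip.solve_ik(tcp(np.array([*c["st"],z+c["L"]-S])+off,t),t.as_quat())
            if q is None: break
            Q.append(q)
        if len(Q)<6: continue
        Q=np.array(Q); out.append((psi,abs(np.diff(Q,axis=0)).max().round(2),np.minimum(Q-LO,HI-Q).min().round(2),abs(Q[0]-q0).max().round(2),Q[0].round(2)))
    return out
E
python3 -c "
from act import *
for r in scan('tall',1,.16): print(*r)
"
```

```text
-180 1.21 0.01 1.12 [ 1.38  0.25 -0.79  2.07 -0.27  0.48  2.43]
-165 0.42 0.04 1.13 [ 1.75  0.57 -1.29  1.98  0.25  0.63  2.26]
-150 0.13 0.05 1.22 [ 1.73  0.68 -1.3   1.88  0.26  0.79  2.52]
-135 4.83 0.01 3.65 [-0.1   0.83  1.36  1.83 -1.24  1.61 -2.34]
-120 0.22 0.05 3.45 [-0.05  0.91  1.35  1.72 -1.21  1.75 -2.14]
-105 0.06 0.01 3.26 [-0.01  0.98  1.35  1.61 -1.16  1.86 -1.95]
-90 0.06 0.09 3.06 [-0.    1.03  1.35  1.51 -1.1   1.93 -1.75]
-75 0.05 0.04 2.86 [-0.    1.07  1.35  1.42 -1.03  1.98 -1.55]
-60 0.05 0.03 2.66 [-0.02  1.1   1.35  1.35 -0.95  1.99 -1.35]
-45 0.05 0.04 2.45 [-0.06  1.11  1.35  1.31 -0.86  1.98 -1.14]
-30 0.05 0.09 2.24 [-0.11  1.12  1.35  1.29 -0.77  1.93 -0.93]
-15 0.05 0.33 2.38 [ 0.02  0.81  0.74  1.3  -0.29  1.69 -1.07]
0 0.05 0.41 2.22 [-0.02  0.77  0.7   1.35 -0.17  1.61 -0.91]
15 0.05 0.51 2.07 [-0.07  0.72  0.65  1.42 -0.05  1.51 -0.77]
30 0.05 0.63 1.93 [-0.12  0.65  0.62  1.51  0.07  1.39 -0.62]
45 0.05 0.73 1.8 [-0.17  0.58  0.58  1.61  0.18  1.26 -0.49]
60 0.06 0.62 1.66 [-0.21  0.5   0.56  1.72  0.28  1.12 -0.35]
75 0.06 0.5 1.53 [-0.22  0.41  0.53  1.83  0.39  0.98 -0.22]
90 0.07 0.33 1.38 [-0.2   0.32  0.48  1.94  0.49  0.84 -0.07]
105 0.1 0.17 1.2 [-0.12  0.24  0.41  2.03  0.57  0.7   0.11]
120 0.26 0.02 0.93 [0.01 0.17 0.31 2.11 0.58 0.55 0.38]
135 1.32 0.01 0.51 [0.22 0.13 0.17 2.15 0.45 0.42 0.8 ]
150 0.83 0.01 0.11 [ 0.7   0.12 -0.23  2.15  0.15  0.35  1.39]
165 0.85 0.03 0.7 [ 1.15  0.17 -0.61  2.12 -0.15  0.38  2.01]
```

```bash
python3 -c "
from act import *
p=np.array(manip.current_tool_pos()); manip.servo_line(p+[0,0,.075],vel=.15)
for psi,z in((105,.2),(60,.16)):
    t=tool(psi*D,TH+70*D,1); P=np.array([*C['tall']['st'],z+.11-S]); manip.move_pose(tcp(P,t),t.as_quat())
print(manip.current_finger_gap(),manip.current_clock(),manip.current_q().round(2))
check('tall',.16,'blue','s4')
cv2.imwrite('pics/m4.png',cv2.resize(cv2.imread('pics/s4.png')[180:330,310:470],(640,600)))
"
```

```text
0.04576628786408783 17.1583 [ 0.29  0.45 -0.1   1.7   0.57  1.24 -0.59]
h 0.008 expect u 389.0 seen 389.5 width 22
h 0.02 expect u 389.7 seen 390.5 width 22
h 0.03 expect u 390.2 seen 390.5 width 22
h 0.04 expect u 390.8 seen 391.0 width 23
h 0.05 expect u 391.3 seen 392.0 width 23
h 0.06 expect u 391.9 seen 394.0 width 19
bottom row expected ~ [388.6 247.7] seen lowest 254 px/mm 0.3642999937389494
```

View pics/m4.png

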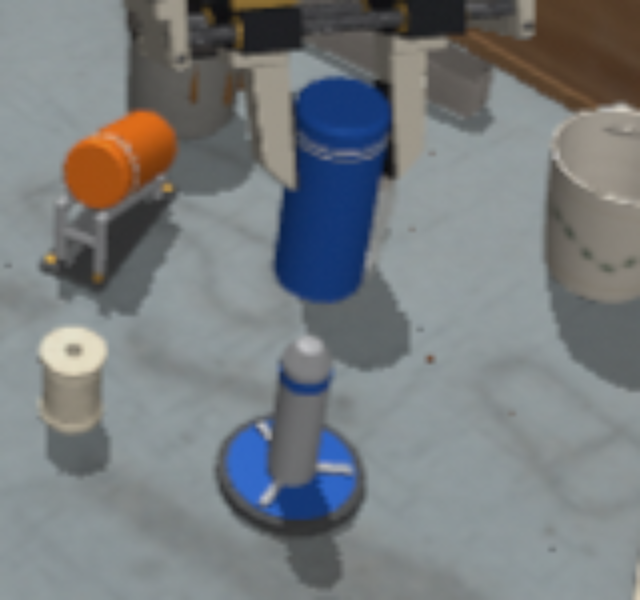

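The cup is upright and inverted at (330,190) in the crop, parallel to the post at (300,410) and directly above it. Offsets are consistently under 0.8 px, so I'll lower it.

```bash
python3 -c "
from act import *
print(lower(.16),manip.current_clock()); check('tall',.012,'blue','s5')
"
```

```text
0.115 [0.3 0.3 0.3] [ 0.0003 -0.0001  0.0002]
0.09 [ 0.2 -0.9  0. ] [-0.0002  0.     -0.0004]
0.07 [-0.6  0.5 -0.1] [-0.0003  0.0001 -0.0005]
0.05 [ 0.2 -1.1  0.6] [-0.0003  0.0001 -0.0005]
0.035 [ 0.8 -0.5  0.6] [-0.0005  0.0001 -0.0006]
0.025 [-0.4 -0.2  0.1] [-0.0004  0.0001 -0.0005]
0.018 [-0.2  0.5  1.1] [-0.0004  0.0001 -0.0005]
0.015 [-0.3 -0.6  0.2] [-0.0001  0.     -0.0001]
0.013 [0.9 0.2 0.5] [-0.0001  0.     -0.0001]
0.012 [0.1 1.4 0.6] [ 0.  0. -0.]
0.011 [-1.4  1.4  5.9] [ 0.0001 -0.0001  0.0007]
0.01 [-2.   3.4 11.9] [ 0.0001 -0.0003  0.0016]
STOP
0.01 21.875
h 0.008 expect u 381.9 seen 382.0 width 31
h 0.02 expect u 382.4 seen 381.0 width 27
h 0.03 expect u 382.8 seen 382.5 width 22
h 0.04 expect u 383.3 seen 384.0 width 21
h 0.05 expect u 383.8 seen 384.0 width 21
h 0.06 expect u 384.2 seen 386.5 width 18
bottom row expected ~ [381.5 295.9] seen lowest 309 px/mm 0.302037542718013
```

Contact came at exactly 12 mm. I'll release, retreat, check, and scan the options for the short cup.

```bash
python3 -c "
from act import *
p=np.array(manip.current_tool_pos()); manip.servo_line(p+[0,0,.0015],vel=.05)
manip.open(); z=R.from_quat(manip.current_tcp_rot()).as_matrix()[:,2]
p=np.array(manip.current_tool_pos()); manip.servo_line(p-.14*z,vel=.15)
print(manip.current_clock(),manip.current_force()); check('tall',.012,'blue','s6')
c=C['short']; G=np.array(c['mid'])-(c['L']/2-S)*axis(c['yaw'])
for f in(0,1):
    for th in (45,50,55,60):
        t=tool(c['yaw'],th*D,f); zz=t.as_matrix()[:,2]
        Q=[manip.solve_ik(tcp(G,t)+o,t.as_quat()) for o in(-.1*zz,-.05*zz,0*zz,np.array([0,0,.05]),np.array([0,0,.1]),np.array([0,0,.15]))]
        ok=[q is not None for q in Q]; q=np.array([q for q in Q if q is not None])
        print(f,th,ok,len(q) and (abs(np.diff(q,axis=0)).max().round(2),np.minimum(q-LO,HI-q).min(1).round(2),abs(q[0]-manip.current_q()).max().round(2)))
    print('short place',f); [print(*r) for r in scan('short',f,.14) if r[2]>.15]
cv2.imwrite('pics/m6.png',cv2.resize(cv2.imread('pics/s6.png')[180:330,310:470],(640,600)))
"
```

```text
24.15 [ 0.1277559  -0.20211023 -0.21403994]
h 0.008 expect u 381.9 seen 382.0 width 31
h 0.02 expect u 382.4 seen 381.0 width 27
h 0.03 expect u 382.8 seen 382.5 width 22
h 0.04 expect u 383.3 seen 384.0 width 21
h 0.05 expect u 383.8 seen 384.0 width 21
h 0.06 expect u 384.2 seen 385.0 width 21
bottom row expected ~ [381.5 295.9] seen lowest 309 px/mm 0.302037542718013
0 45 [False, True, True, True, True, True] (np.float64(2.55), array([0.01, 0.09, 0.09, 0.  , 0.02]), np.float64(2.16))
0 50 [True, True, True, True, True, True] (np.float64(0.68), array([0.01, 0.08, 0.13, 0.13, 0.06, 0.03]), np.float64(1.73))
0 55 [True, True, True, True, True, True] (np.float64(0.73), array([0.07, 0.12, 0.1 , 0.17, 0.03, 0.1 ]), np.float64(2.02))
0 60 [True, True, True, True, True, True] (np.float64(0.57), array([0.1 , 0.01, 0.17, 0.22, 0.24, 0.23]), np.float64(1.95))
short place 0
-105 0.06 0.27 1.05 [ 0.53  0.37 -0.54  2.01 -0.49  0.74  0.13]
-90 0.05 0.45 0.97 [ 0.53  0.45 -0.55  1.9  -0.38  0.89  0.27]
-75 0.05 0.58 1.1 [ 0.5   0.53 -0.56  1.8  -0.27  1.04  0.4 ]
-60 0.05 0.68 1.23 [ 0.45  0.59 -
[... 1511 characters left out ...]
-0.16  1.49 -1.92]
0 0.04 0.49 1.07 [-0.11  0.68 -0.11  1.45 -0.04  1.53 -1.77]
15 0.04 0.47 0.92 [-0.14  0.68 -0.16  1.44  0.09  1.55 -1.62]
30 0.04 0.48 0.77 [-0.17  0.67 -0.2   1.46  0.21  1.54 -1.47]
45 0.04 0.51 0.62 [-0.2   0.65 -0.24  1.51  0.32  1.51 -1.32]
60 0.04 0.57 0.48 [-0.23  0.62 -0.28  1.58  0.43  1.45 -1.17]
75 0.04 0.64 0.44 [-0.24  0.57 -0.32  1.66  0.53  1.38 -1.03]
90 0.04 0.61 0.45 [-0.25  0.52 -0.35  1.76  0.63  1.28 -0.89]
105 0.04 0.5 0.44 [-0.24  0.45 -0.39  1.87  0.72  1.17 -0.74]
120 0.05 0.4 0.41 [-0.21  0.39 -0.42  1.97  0.81  1.04 -0.59]
135 0.07 0.29 0.41 [-0.17  0.32 -0.43  2.08  0.89  0.88 -0.42]
150 0.1 0.19 0.56 [-0.12  0.25 -0.44  2.17  0.94  0.71 -0.21]
```

View pics/m6.png

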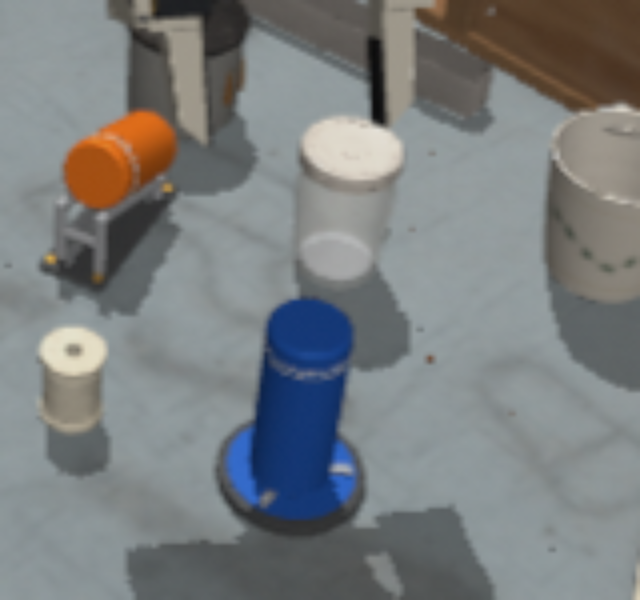

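The tall cup is seated on its foot at (305,420) in the crop and released, and the neighbours are untouched. The short cup comes next: 60° approach, straight down from above.

```bash
cat > short.py <<'E'
import act; from act import *
act.TH=60*D; c=C["short"]; G=np.array(c["mid"])-(c["L"]/2-S)*axis(c["yaw"]); t=tool(c["yaw"],act.TH,0)
manip.move_pose(tcp(G,t)+[0,0,.12],t.as_quat()); print(manip.current_q().round(2))
manip.servo_line(tcp(G,t),vel=.1); print("F",np.round(manip.current_force(),2))
manip.close(40); print("gap",manip.current_finger_gap(),manip.current_q().round(2))
lift(); print("gap",manip.current_finger_gap(),manip.current_clock())
o=[r for r in scan("short",0,.16) if r[2]>.3 and r[0] in(-90,-75,0,15,30)]; [print(*r) for r in o]
psi=min(o,key=lambda r:r[3])[0]; t=tool(psi*D,act.TH+70*D,0)
manip.move_pose(tcp([*c["st"],.16+c["L"]-S],t),t.as_quat())
print("psi",psi,manip.current_finger_gap(),manip.current_clock()); check("short",.16,"orange","s7")
cv2.imwrite('pics/m7.png',cv2.resize(cv2.imread('pics/s7.png')[100:250,210:370],(640,600)))
E
python3 short.py
```

```text
[ 1.34  0.61 -1.29  2.16  0.79  0.42  1.5 ]
F [ 0.51 -0.09 -0.25]
gap 0.04572917406587527 [ 1.05  0.72 -0.91  2.21  1.48  0.2   0.89]
lift 0.2
gap 0.04536150335820428 29.9333
-90 0.05 0.47 1.45 [ 0.91  0.64 -0.98  1.88 -0.22  0.9   0.18]
-75 0.05 0.55 1.38 [ 0.84  0.75 -0.99  1.75 -0.08  1.1   0.25]
psi -75 0.04578699507078279 31.1833
h 0.008 expect u 283.5 seen 284.0 width 17
h 0.02 expect u 283.3 seen 289.0 width 7
bottom row expected ~ [283.6 160.4] seen lowest 164 px/mm 0.3247599819269259
```

View pics/m7.png

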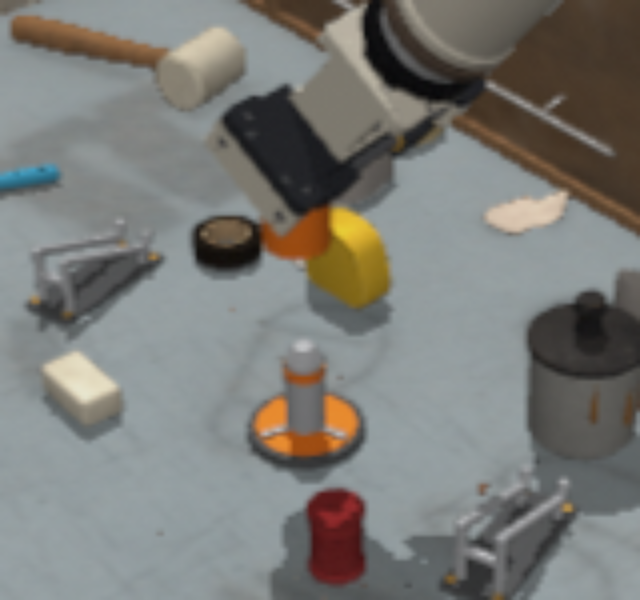

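The picture shows the orange cup's rim at (295,245) in the crop, above the post top at (305,352). The rim is within 0.5 px of where it should be, so I'll lower it with force checks.

```bash
python3 -c "
from act import *
print(lower(.16),manip.current_finger_gap(),manip.current_clock()); check('short',.012,'orange','s8')
"
```

```text
0.115 [-0.5 -0.6 -0.8] [0.0002 0.0002 0.0003]
0.09 [-0.9 -0.6 -1. ] [-0.0002  0.0002 -0.0002]
0.07 [-0.5  0.4  0.1] [-0.0002  0.0001 -0.0003]
0.05 [-0.4 -0.5 -0.8] [-0.0003  0.0001 -0.0003]
0.035 [-0.9 -1.   0.5] [-0.0003  0.     -0.0004]
0.025 [-0.6 -0.6 -0.7] [-0.0003  0.     -0.0004]
0.018 [-0.6 -0.7 -0.8] [-0.0003 -0.     -0.0004]
0.015 [-0.4 -0.8 -0.1] [-0.0001 -0.     -0.0001]
0.013 [-1.5 -0.4 -0.8] [-0.0001 -0.     -0.0001]
0.012 [ 0.6  0.1 -0. ] [0.0002 0.0001 0.0001]
0.011 [-1.2 -2.1  7.1] [0.0002 0.0002 0.001 ]
STOP
0.011 0.045568667250151684 35.65
h 0.008 expect u 285.3 seen 286.5 width 24
bottom row expected ~ [285.4 204.8] seen lowest 213 px/mm 0.2803844537090066
```

```bash
python3 -c "
from act import *
p=np.array(manip.current_tool_pos()); manip.servo_line(p+[0,0,.001],vel=.05)
manip.open(); z=R.from_quat(manip.current_tcp_rot()).as_matrix()[:,2]
p=np.array(manip.current_tool_pos())
for d in(.14,.11,.09):
    try: manip.servo_line(p-d*z,vel=.15); print(d); break
    except manip.PlanningError: pass
p=np.array(manip.current_tool_pos())
for d in(.15,.1,.05):
    try: manip.servo_line(p+[0,0,d],vel=.15); print(d); break
    except manip.PlanningError: pass
print(manip.current_clock(),manip.current_force()); check('short',.012,'orange','s9'); check('tall',.012,'blue','s9')
cv2.imwrite('pics/m9.png',cv2.resize(cv2.imread('pics/s9.png')[120:340,180:470],(780,592)))
"
```

```text
0.14
0.15
39.075 [ 1.24210657  0.05807085 -0.42582277]
h 0.008 expect u 285.3 seen 286.5 width 24
h 0.02 expect u 285.1 seen 285.5 width 16
h 0.03 expect u 285.0 seen 285.0 width 15
h 0.04 expect u 284.9 seen 285.0 width 15
h 0.05 expect u 284.8 seen 285.0 width 15
h 0.06 expect u 284.7 seen 284.5 width 12
bottom row expected ~ [285.4 204.8] seen lowest 213 px/mm 0.2803844537090066
h 0.008 expect u 381.9 seen 382.0 width 31
h 0.02 expect u 382.4 seen 381.0 width 27
h 0.03 expect u 382.8 seen 382.5 width 22
h 0.04 expect u 383.3 seen 384.0 width 21
h 0.05 expect u 383.8 seen 384.0 width 21
h 0.06 expect u 384.2 seen 385.0 width 21
bottom row expected ~ [381.5 295.9] seen lowest 309 px/mm 0.302037542718013
```

View pics/m9.png

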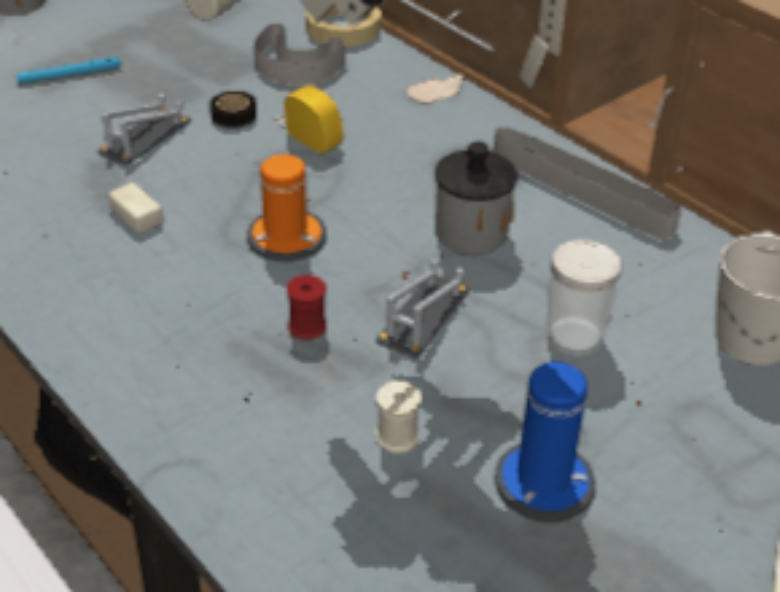

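Both cups sit flat on their own feet, orange at (285,210) and blue at (553,440) in the crop. All the bystanders are standing and the arm is clear.

```bash
python3 -c "
from bench import manip
print(manip.hand_in())"
```

```text
the job is handed in; nothing more can be done
None
```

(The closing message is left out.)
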